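Book in a reagent pack: show both codes, then hold it in the corner of the data dock

ROBOT

A 6-joint arm with a two-finger parallel gripper is mounted at the origin on the work surface. World frame = base frame: x ahead of the robot, y to its left, z up, the work surface at z = 0. Lengths are in m, angles in degrees, forces in N, time in s.
With the tool pointing down it reaches from about 0.4 to 0.825 m from the base axis. Payload 7 kg.
Tool frame: the origin (TCP) lies at the very end of the fingers, on their centre line; the grasp point (between the pads) lies 19 mm behind it (r.hold_point_z is the distance from the TCP to the grasp point, in m); z points along the fingers, y is the direction in which the jaws open and shut (so a half turn about z gives the same grasp; the last joint's range is limited). The gripper opens to 88 mm and grips with 3 to 60 N. Pads are 19 mm wide; open, the fingers measure 130 mm over their backs; the gripper's body (78 mm by 193 mm) begins 47 mm behind the grasp point.
Start: joints at [-50.013, 20.546, 0.682, 0, -70.136, -16.507], TCP at [0.269, -0.619, 0.189] pointing down, gripper open.
Joint ranges: [-176.03, 176.03], [-82.01, 121.73], [-58.28, 71.71], [-173.87, 95.51], [-174.79, -0.11], [-173.66, 173.66]. Speed limits (degrees/s): [136.94, 136.94, 172.46, 180, 180, 180].

INTERFACE

Orientations are given as [roll, pitch, yaw] about the fixed x, y, z axes, in that order (R = Rz(yaw) Ry(pitch) Rx(roll)).
In Python, from plant import r gives the robot as it stands. The module is installed in compiled form; this text tells all that it offers.
- The arm moves only by the shell command python3 -m inch 'ROWS' [FORCE]. ROWS is text: rows parted by semicolons, each of 7 numbers parted by spaces: the shift along the tool's x, y, z in m, then the turn, a rotation vector about the tool's x, y, z in rad, then the opening, from 0 (shut) to 1 (fully open). In form: tx ty tz ax ay az jaw; .... A call has 1 to 20 rows; each row shifts and turns the commanded pose from where the row before left it, along the tool's axes as they then stand; what a row does not reach is not made up. A row lasts 1/12 s, in which the tool goes at most 41.7 mm and 7.16 degrees, less where a joint would pass 70% of its speed; a pose out of reach is approached as far as the arm can. A call with a gripper value outside its range is refused whole. The fingers move at their own pace and stop on an object; FORCE is the grip in N (left out, the last holds). Time passes only in rows, so rows that do not move let the fingers close. It gives the time, the measured TCP pose, the force and the opening at its end, in the units of the state.
- r.get_state(): the state, without advancing time (a new reading comes with each control period).
- r.capture(name): name is "side" or "top" or "wrist"; returns the picture (400x640x3 uint8, red, green, blue); there is no depth.
- r.camera_params(name): a dict with "vfov" (degrees; the focal length in pixels is half the picture's height over the tangent of half this angle, whatever the lens; pixels are square), "cx", "cy" (the principal point, pixels), "distortion" ([k1, k2, p1, p2, k3] as OpenCV has them; the pictures are not rectified), "R" (3x3) and "t" (3): a world point X has camera coordinates R X + t. Camera axes: x right, y down, z forward; pixel columns grow to the right and rows downward; lengths in m; the calibration is good to about 2 mm. A picture is of the moment at which its call begins: read the wrist's pose just before it. camera_params takes no time and is no camera call; for the wrist camera it gives the pose at the moment of the call.
- r.close_job(): hands the job in, once; it reports no verdict.
Trained networks look in the newest picture that a camera, given by its name, has taken for a name from the list of things; names that differ only in an ending like _2 or _b are one class to them, and where a whole thing is asked for, a point or a joint stands for the part that bears it (a point fixed in the world has none). Each returns a list of dicts, best first, with "p" (0 to 1); they miss things now and then, are a little off and sometimes report something else, mostly with a low value. They report only what shows in the picture. A call takes as long as a camera call. They do not tell look-alikes from the thing itself.
- r.recognise(target, camera): "xy" ([column, row] in pixels, amid what is visible of it).
The state is a dict: "time_s": time; "joints": joint angles; "qd": joint speeds; "joint_torque": joint torques, N m; "tcp_pos": TCP position; "eef_rot": TCP orientation; "contact_force": force on the tool from outside, world axes, zero at the start; "moment": the same for the moment, N m; "gripper_width": finger opening in m.
Only numpy, scipy, OpenCV 4.12 (cv2) and the standard library are available. Lean on these libraries where they do the work, as an engineer would, in place of code of your own. Each camera call takes 0.05 s, during which the arm holds its last target.

TASK

Book in the reagent pack with the orange caps: hold the code label on its long face square in front of the code reader's window for a good half second, then give the pack a quarter turn and show the code on its contact end the same way. Then stand it on the plate of the data dock and press it firmly, without ramming, into the corner: its contact end home against the rear stop so that the sprung contacts go in, and its side against the side stop. The dock reads only while the pack is held there, so finish still gripping it and pressing on both stops at once, and leave the other things on the bench where they are.

Things in the scene. Friction and masses are not known exactly. Their poses are not given: they have to be found in the camera images.
- pack_orange_center (a point): Centre of the pack to book in (37.5 mm above its underside): a rigid cream body 64 mm long (x), 36 wide (y), 75 high (z), 0.15 to 0.3 kg, with an orange band and two orange caps (25 mm across), 14 mm high, on top. The +x end has gold contacts and a small code label, the -y long face a large one. Grip it across the 36 mm, 15 mm above the centre: the fingertips then clear the dock's stops.
- code_side (a point): Centre of the large code label (52 x 30 mm) on the pack's -y long face, 24 mm above the underside. Axes as the pack's; the label looks along the pack's -y.
- code_end (a point): Centre of the small code label (30 x 24 mm) on the pack's +x end, 46 mm above the underside. Axes as the pack's; the label looks along the pack's +x.
- reader_window (a point): Centre of the dark red window (62 x 60 mm) of the fixed grey code reader (86 wide, 75 deep, 165 mm high with its stand, foot 112 across), 120 mm above the bench. It looks along its own -x, roughly to the robot; z up. It reads a code held for half a second 40 to 160 mm off (best 100), within 30 mm of its middle sideways and in height, square on within 15 degrees.
- data_dock: The data dock, fixed on the bench: a light grey housing 190 mm (x) x 130 mm (y) whose plate lies 18 mm above the bench; origin at the middle of its underside, x pointing to its rear stop (away from the robot), y to its side stop. Two stops, both 26 mm high above the plate, form an inner corner; plate and stops are slick (friction about 0.2).
- dock_corner (a point): Inner corner of the dock at plate height, where the stop faces meet: 45 mm in x and 30 mm in y from the dock's origin, axes as the dock's. The rear face lies at x = 0, the side face at y = 0; the pack stands at negative x and y. Pressed home, the pack's centre is 32 mm in -x, 18 mm in -y and 37.5 mm above this point, the pack's x along the dock's x.
- rear_stop: The rear stop: a light grey block with a slick white facing right across the dock (130 mm wide, 50 mm deep, 26 mm high). The origin is the middle of the foot of its face; its face looks along -x of the dock.
- side_stop: The side stop: a slick white plastic bar 100 mm long, 22 mm thick, 26 mm high, along the dock's x. The origin is the middle of the foot of its face; its face looks along -y of the dock.
- contacts (a joint): The sprung contact block in the rear stop (24 x 10 mm, 14 mm above the plate, opposite the middle of a docked pack): travel in m, 0 when fully out (4 mm proud of the stop's face), 0.004 when pressed flush. The spring pushes back with 2 N at first and 6 N when flush.
- pack_blue_center (a point): Another pack of the same shape with blue caps (centre of its body). Not to be moved.
- pack_green_center (a point): Another pack of the same shape with green caps (centre of its body). Not to be moved.
- tube_rack_center (a point): White rack of capped blood tubes, 60 x 210 mm and 98 mm high (centre). Not to be moved.
- tip_box_center (a point): Teal box of pipette tips with a clear lid, 85 x 122 mm and 61 mm high (centre). Not to be moved.
- control_vial_center (a point): Small amber vial with a white cap, 28 mm across, 55 mm high (centre). Not to be moved.
- timer_center (a point): White bench timer, 62 x 62 x 18 mm (centre). Not to be moved.
Mind the look-alikes: they are no part of the job. What is shaped like the part that bears reader_window but pink is not meant.

How it is judged (in metres and radians):
On the way, in this order (a step that is already met when the one before it is completed fails the run):
1. the code on the long face is held square in front of the reader's window (x of code_side in the frame of reader_window between -0.16 and -0.04 m and y of code_side in the frame of reader_window between -0.03 and 0.03 m and z of code_side in the frame of reader_window between -0.035 and 0.035 m and y of reader_window in the frame of pack_orange_center below -0.05 m and angle between the y axis of pack_orange_center and the x axis of reader_window, either way round below 0.3 rad and contact force between the fingers and pack_orange above 1 N), for 0.5 s.
2. after a quarter turn the code on the contact end is held square in front of the reader's window (x of code_end in the frame of reader_window between -0.16 and -0.04 m and y of code_end in the frame of reader_window between -0.03 and 0.03 m and z of code_end in the frame of reader_window between -0.035 and 0.035 m and x of reader_window in the frame of pack_orange_center above 0.06 m and angle between the x axis of pack_orange_center and the x axis of reader_window, either way round below 0.3 rad and contact force between the fingers and pack_orange above 1 N), for 0.5 s.
At the end, for the whole second after the job is handed in: The orange pack stands upright and square (3 degrees) on the dock's plate, in the corner within 3 mm, contact end to the rear stop; it presses on each stop with more than 1 N, the contacts are in by more than 3 mm, and the gripper still holds the pack, at rest (contact force between pack_orange and rear_stop above 1 N and contact force between pack_orange and side_stop above 1 N and value of joint contacts above 0.003 m and angle between the x axis of pack_orange_center and the x axis of data_dock, either way round below 0.05 rad and angle between pack_orange_center's own z axis and vertical below 0.06 rad and z of pack_orange_center in the frame of dock_corner between 0.034 and 0.041 m and x of pack_orange_center in the frame of dock_corner between -0.036 and -0.029 m and y of pack_orange_center in the frame of dock_corner between -0.022 and -0.015 m and x of dock_corner in the frame of pack_orange_center above 0.02 m and contact force between the fingers and pack_orange above 1 N and linear speed of pack_orange below 0.02 m/s); the arm keeps its last pose, push and grip.
It fails at once if another reagent pack is pushed about (more than 20 mm) (distance of any of pack_blue_center, pack_green_center from where it was at the start of the episode above 0.02 m).
It fails at once if the tube rack, tip box, vial or timer is pushed about (more than 20 mm) (distance of any of tube_rack_center, tip_box_center, control_vial_center, timer_center from where it was at the start of the episode above 0.02 m).
It fails at once if the pack is rammed against a stop (more than 60 N) (contact force between pack_orange and rear_stop above 60 N or contact force between pack_orange and side_stop above 60 N).
It also fails if it takes over 54 s, if anything falls off the work surface, if the arm or the gripper's body presses on something with over 40 N, if the wrist force passes 120 N, or if a joint passes its speed limit or range.

## Working session

There is one attempt and no reset: what is moved stays moved. The work goes in short steps, Python scripts to look and compute and a shell command to move; the robot and the scene stay as the last step left them, time stands still between calls to the robot, and variables do not carry over. Pictures are saved under pics/ and viewed, and the job is handed in when it is done.

```bash
mkdir -p pics; python3 - <<'E'
from plant import r
import cv2
for n in ["side","top"]:
    im=r.capture(n); cv2.imwrite(f"pics/{n}0.png",im[:,:,::-1])
    for t in ["pack_orange_center","pack_blue_center","pack_green_center","reader_window","data_dock","rear_stop","side_stop","code_side","code_end","tube_rack_center","tip_box_center","control_vial_center","timer_center"]:
        print(n,t,[(([int(v) for v in d["xy"]]),round(d["p"],2)) for d in r.recognise(t,n)[:4]])
    p=r.camera_params(n);print({k:(v.tolist() if hasattr(v,'tolist') else v) for k,v in p.items()})
print(r.get_state(), r.hold_point_z)
E
```

```text
side pack_orange_center [([354, 210], 0.61), ([316, 333], 0.16)]
side pack_blue_center [([379, 183], 0.63), ([376, 161], 0.6)]
side pack_green_center [([378, 161], 0.91)]
side reader_window [([295, 184], 0.89), ([223, 217], 0.82), ([398, 245], 0.6)]
side data_dock [([316, 333], 0.77), ([281, 332], 0.66), ([304, 236], 0.61), ([224, 218], 0.51)]
side rear_stop [([282, 331], 0.78), ([309, 238], 0.42)]
side side_stop [([324, 338], 0.82)]
side code_side [([351, 204], 0.73)]
side code_end [([352, 205], 0.73), ([194, 328], 0.35)]
side tube_rack_center [([195, 326], 0.87), ([356, 207], 0.73)]
side tip_box_center [([318, 173], 0.89), ([318, 336], 0.5)]
side control_vial_center [([359, 245], 0.54), ([317, 333], 0.28)]
side timer_center [([310, 238], 0.84)]
{'vfov': 49.19875982340905, 'cx': 323.9050104659565, 'cy': 196.6388427406031, 'distortion': [0.01718333139797284, 0.0, 0.0, 0.0, 0.0], 'R': [[-0.9712751714455402, -0.23795397479871275, 0.0015643563948478803], [-0.11418845696052982, 0.4603040324837638, -0.8803869569548151], [0.20877149621155122, -0.8552766239975694, -0.47425347527763095]], 't
[... 1177 characters left out ...]
83359, 1.0558764765238953]}
{'time_s': 1.4, 'joints': array([-5.00128876e+01,  2.05456861e+01,  6.80290264e-01, -1.31602443e-03,
       -7.01352771e+01, -1.65079238e+01]), 'qd': array([ 0.00304844,  0.11204288, -0.02204109,  0.03480535, -0.13618135,
        0.05118803]), 'joint_torque': array([-2.24328542e-04, -5.82374954e+01,  2.93297374e+01,  7.00263306e+00,
        1.23868123e-02, -2.15987774e-05]), 'tcp_pos': array([ 0.26891416, -0.61907973,  0.18915202]), 'eef_rot': array([ 1.79999003e+02,  9.95481138e-04, -1.56521259e+02]), 'contact_force': array([-0.76871403,  0.79714675,  0.07981778]), 'moment': array([0.0138325 , 0.06003319, 0.05642438]), 'gripper_width': 0.08740835604809412} 0.0188
```

View pics/top0.png

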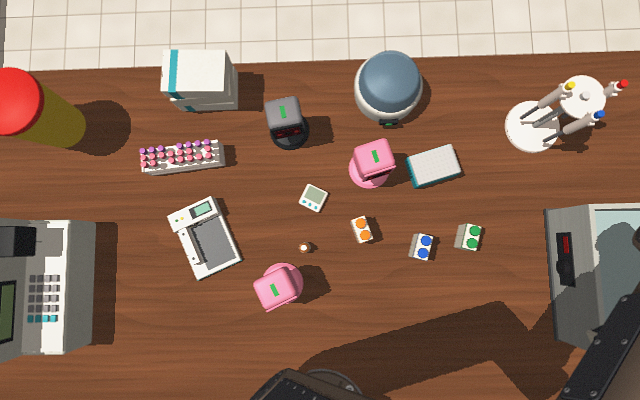

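View pics/side0.png

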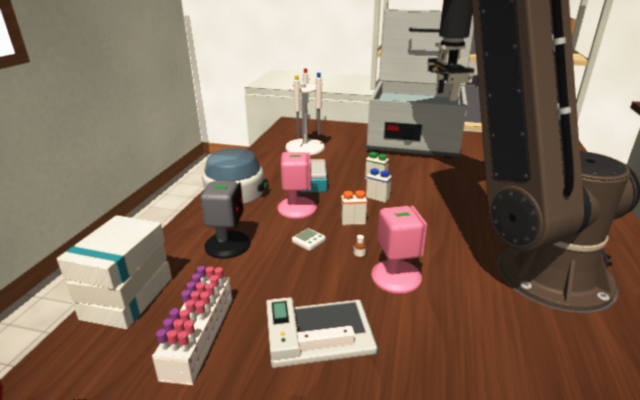

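```bash
python3 - <<'E'
import cv2
a=cv2.imread("pics/top0.png");b=cv2.imread("pics/side0.png")
cv2.imwrite("pics/t_pack.png",cv2.resize(a[170:280,300:500],None,fx=4,fy=4,interpolation=3))
cv2.imwrite("pics/t_dock.png",cv2.resize(a[180:290,130:260],None,fx=5,fy=5,interpolation=3))
cv2.imwrite("pics/s_pack.png",cv2.resize(b[130:270,200:420],None,fx=3.6,fy=3.6,interpolation=3))
cv2.imwrite("pics/s_dock.png",cv2.resize(b[270:400,220:400],None,fx=4,fy=4,interpolation=3))
cv2.imwrite("pics/t_read.png",cv2.resize(a[80:210,230:420],None,fx=4,fy=4,interpolation=3))
E
```

```text
(no output)
```

View pics/t_pack.png

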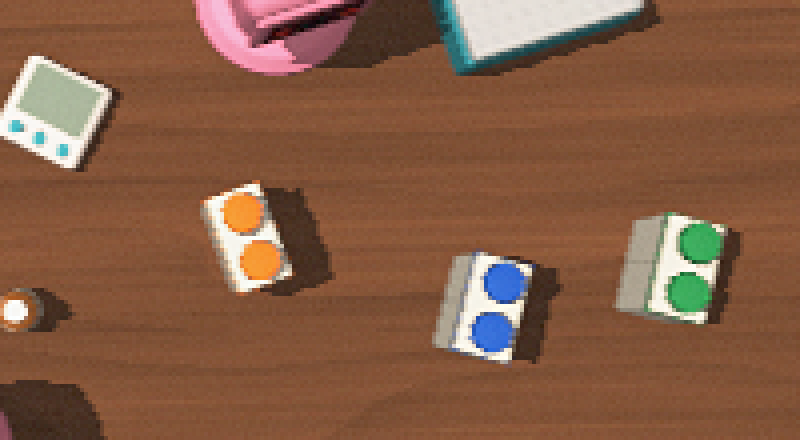

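View pics/t_dock.png

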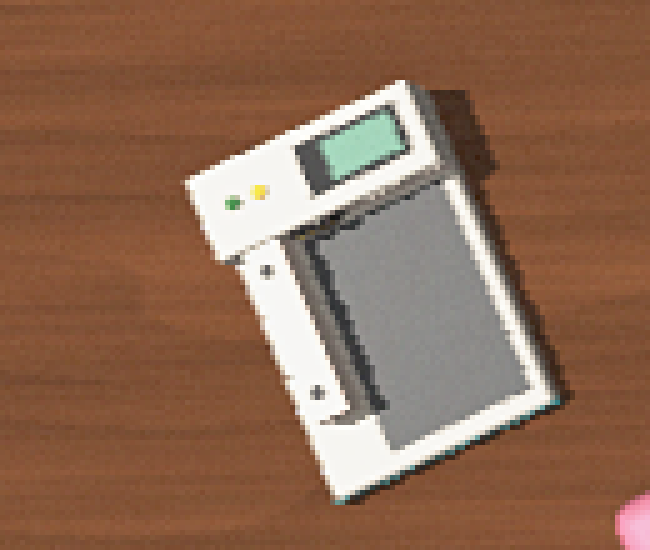

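View pics/s_pack.png

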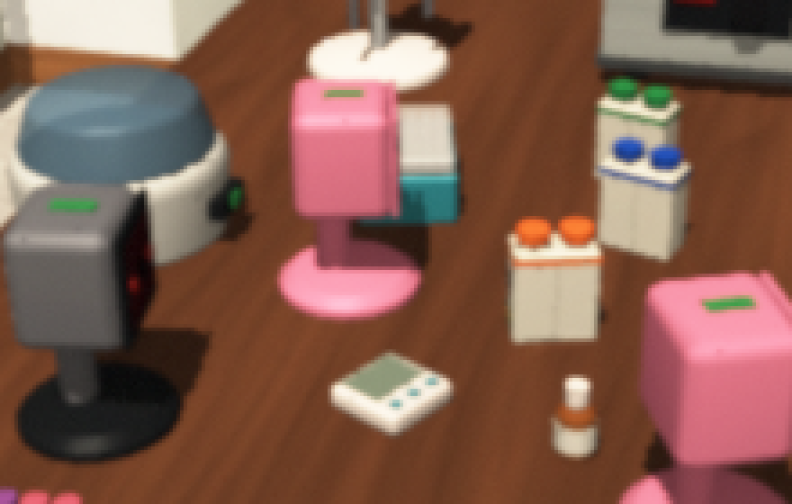

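View pics/s_dock.png

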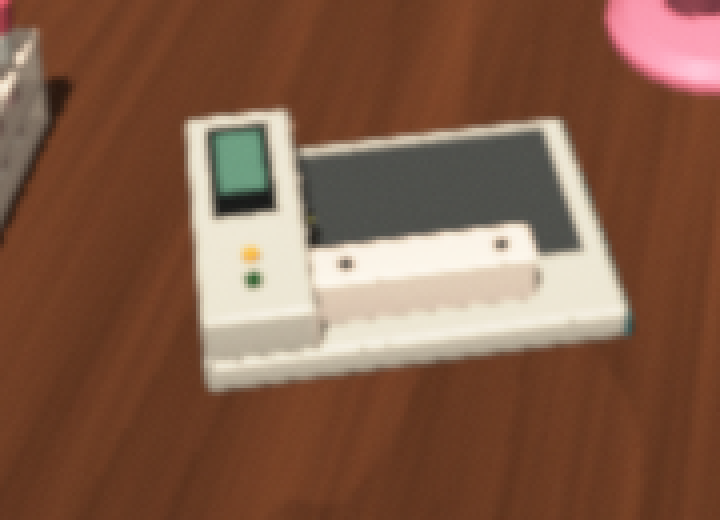

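View pics/t_read.png

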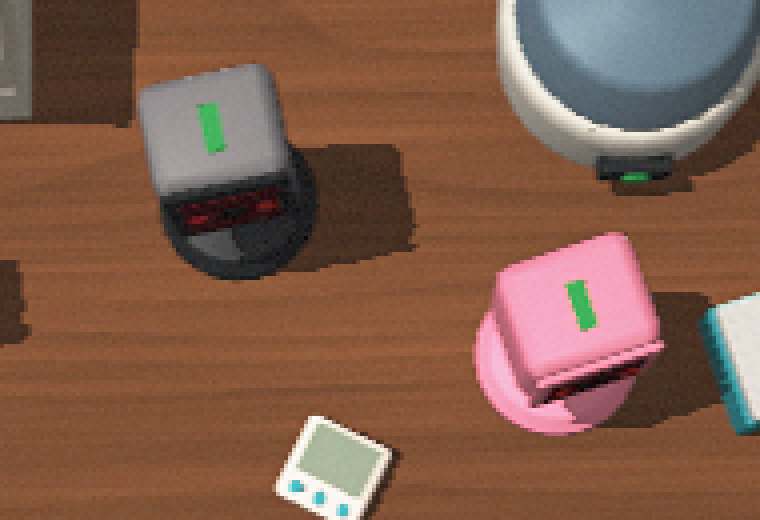

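```bash
cat > h.py <<'E'
import numpy as np, cv2, json
from scipy.optimize import least_squares
CAM={}
def cam(n):
    if n not in CAM:
        from plant import r
        CAM[n]=r.camera_params(n)
    return CAM[n]
def KD(p):
    f=200/np.tan(np.radians(p["vfov"])/2)
    return np.array([[f,0,p["cx"]],[0,f,p["cy"]],[0,0,1]]),np.array(p["distortion"],float)
def ray(p,px,z):
    K,D=KD(p); u=cv2.undistortPoints(np.array([[px]],float),K,D)[0,0]
    R=np.array(p["R"]);t=np.array(p["t"]); C=-R.T@t; d=R.T@np.array([u[0],u[1],1])
    return C+d*(z-C[2])/d[2]
def proj(p,X):
    K,D=KD(p); return cv2.projectPoints(np.atleast_2d(np.array(X,float)),cv2.Rodrigues(np.array(p["R"]))[0],np.array(p["t"],float),K,D)[0][:,0]
def fit(obs,x0):
    # obs: list (params, local xyz m, px)
    def w(q,P):
        c,s=np.cos(q[2]),np.sin(q[2]); return [q[0]+c*P[0]-s*P[1],q[1]+s*P[0]+c*P[1],P[2]]
    def f(q): return np.concatenate([proj(p,w(q,P))[0]-px for p,P,px in obs])
    s=least_squares(f,x0,loss='soft_l1'); return s.x, f(s.x).reshape(-1,2)
E
python3 - <<'E'
from h import *
T=cam("top");S=cam("side")
def t(off,k): return lambda x,y:np.array([off[0]+(x+.5)/k-.5,off[1]+(y+.5)/k-.5])
d=t((130,180),5);sd=t((220,270),4);tp=t((300,170),4);sp=t((200,130),3.6);rd=t((230,80),4)
mm=lambda *a:np.array(a)/1000
D1=[(T,mm(95,65,44),d(187,182)),(T,mm(95,-65,44),d(405,82)),(T,mm(45,65,44),d(222,262)),(T,mm(45,-65,44),d(440,172)),(T,mm(-95,65,18),d(337,500)),(T,mm(-95,-65,18),d(562,402))]
D2=[(S,mm(95,-65,44),sd(187,122)),(S,mm(45,-65,44),sd(288,111)),(S,mm(95,65,44),sd(205,348)),(S,mm(45,65,44),sd(318,328)),(S,mm(-95,-65,18),sd(563,120)),(S,mm(-95,65,18),sd(630,318))]
for o in (D1,D2,D1+D2):
    q,e=fit(o,[.55,.28,.4]);print("dock",q,np.degrees(q[2]));print(e.round(1).tolist())
P1=[(T,mm(-32,18,75),tp(240,292)),(T,mm(32,18,75),tp(203,203)),(T,mm(32,-18,75),tp(257,183)),(T,mm(-32,-18,75),tp(291,271))]
P2=[(S,mm(32,18,0),sp(512,340)),(S,mm(-32,18,0),sp(598,338))]
for o in (P1,P2,P1+P2):
    q,e=fit(o,[.5,-.1,.3]);print("pack",q,np.degrees(q[2]));print(e.round(1).tolist())
R1=[(T,mm(75,43,165),rd(139,88)),(T,mm(75,-43,165),rd(268,64)),(T,mm(0,43,165),rd(159,198)),(T,mm(0,-43,165),rd(290,179))]
q,e=fit(R1,[.8,.05,.2]);print("reader",q,np.degrees(q[2]));print(e.round(1).tolist())
print("foot",ray(T,rd(240,195),0.005))
for n,px,z in [("pinkA top",(375,158),.165),("pinkB top",(277,290),.165),("pinkA foot",(369,172),0),("pinkB foot",(279,282),0.01),("vial",(304,247),.055),("timer",(314,198),.018),("tipbox",(433,165),.061),("rack",(182,156),.09),("blue",(422,247),.075),("green",(468,237),.075),("centrif",(390,85),.15)]:
    print(n,ray(T,px,z).round(3))
E
```

```text
dock [0.47224817 0.30215379 0.41066052] 23.52911437243576
[[-0.4, -0.2], [0.4, -0.6], [-0.3, 0.8], [0.7, -1.7], [0.2, 1.1], [-0.6, 0.2]]
dock [0.46875709 0.30933128 0.41369864] 23.70318589275964
[[-0.5, 1.2], [-0.2, 0.9], [-0.7, -3.2], [0.6, -2.2], [-0.1, 0.5], [1.1, 0.3]]
dock [0.47028644 0.3053597  0.40659773] 23.29633370651665
[[-1.5, 0.4], [-0.6, 0.1], [-1.5, 1.5], [-0.4, -0.9], [-1.2, 1.8], [-1.9, 1.1], [-0.3, -0.6], [-0.1, -0.7], [-1.0, -5.4], [0.1, -4.2], [-0.2, -0.7], [0.4, -1.3]]
pack [ 0.48569666 -0.11532654  0.34725449] 19.896216949169062
[[0.0, 0.6], [-0.1, -0.6], [-0.4, -0.8], [0.5, 0.7]]
pack [ 0.48303857 -0.12116944  0.28195955] 16.15509224153475
[[0.2, -0.0], [-0.2, 0.0]]
pack [ 0.48490765 -0.1158849   0.35220233] 20.179707058299115
[[0.3, 1.0], [0.1, -0.3], [-0.3, -0.5], [0.8, 1.0], [-0.3, 1.3], [-0.8, 0.5]]
reader [0.7290256  0.06531553 0.15225539] 8.723591521706915
[[-1.2, -0.5], [1.4, -0.8], [-1.3, 1.7], [1.1, 0.1]]
foot [0.77413498 0.07107528 0.005     ]
pinkA top [ 0.649 -0.146  0.165]
pinkB top [0.347 0.09  0.165]
pinkA foot [ 0.645 -0.147  0.   ]
pinkB foot [0.351 0.105 0.01 ]
vial [0.443 0.033 0.055]
timer [0.574 0.006 0.018]
tipbox [ 0.648 -0.308  0.061]
rack [0.684 0.344 0.09 ]
blue [ 0.437 -0.266  0.075]
green [ 0.459 -0.382  0.075]
centrif [ 0.833 -0.191  0.15 ]
```

```bash
python3 -m inch '-0.0266 0.025 -0.002 0 0 0 1;-0.0266 0.025 -0.002 0 0 0 1;-0.0266 0.025 -0.002 0 0 0 1;-0.0266 0.025 -0.002 0 0 0 1;-0.0266 0.025 -0.002 0 0 0 1;-0.0266 0.025 -0.002 0 0 0 1;-0.0266 0.025 -0.002 0 0 0 1;-0.0266 0.025 -0.002 0 0 0 1;-0.0266 0.025 -0.002 0 0 0 1;-0.0266 0.025 -0.002 0 0 0 1;-0.0266 0.025 -0.002 0 0 0 1; 0 0 0 0 0 0 1;0 0 0 0 0 0 1' 15; python3 - <<'E'
from h import *
from plant import r
p=r.camera_params("wrist")
im=r.capture("wrist"); cv2.imwrite("pics/w1.png",im[:,:,::-1])
print(p["vfov"],p["cx"],p["cy"],p["distortion"]); print((-np.array(p["R"]).T@np.array(p["t"])).round(3),np.array(p["R"])[2].round(3))
print(r.recognise("pack_orange_center","wrist"),r.recognise("code_side","wrist"))
q=np.array([.4852,-.116,.35]);c,s=np.cos(q[2]),np.sin(q[2])
for P in [(32,18,75),(32,-18,75),(-32,-18,75),(-32,18,75),(32,-18,0),(-32,-18,0)]:
    P=np.array(P)/1e3; print(P,proj(p,[q[0]+c*P[0]-s*P[1],q[1]+s*P[0]+c*P[1],P[2]]).round(0))
s=r.get_state();print(s["tcp_pos"],s["eef_rot"],s["joints"])
E
```

```text
time_s: 2.48
tcp_pos: [0.4287, -0.2487, 0.2117]
eef_rot: [-180.0, 0.1, -156.3]
contact_force: [-0.6, 0.0, -0.1]
gripper_width: 0.0875
69.77121357660631 318.57238122380926 197.9354215001236 [-0.01258919  0.          0.          0.          0.        ]
[ 0.353 -0.281  0.409] [ 0.276  0.121 -0.954]
[{'xy': [384.4, 239.2], 'p': 0.89}] [{'xy': [383.0, 237.3], 'p': 0.85}]
[0.032 0.018 0.075] [[404. 280.]]
[ 0.032 -0.018  0.075] [[377. 278.]]
[-0.032 -0.018  0.075] [[384. 235.]]
[-0.032  0.018  0.075] [[412. 236.]]
[ 0.032 -0.018  0.   ] [[368. 251.]]
[-0.032 -0.018  0.   ] [[373. 214.]]
[ 0.42743569 -0.25074694  0.21113328] [ 1.79999492e+02 -7.66169145e-03 -1.56542010e+02] [-7.62353053e+00  2.56753057e+00 -1.93746256e+01  3.79496081e-03
 -6.80646679e+01 -5.89198977e+01]
```

View pics/w1.png

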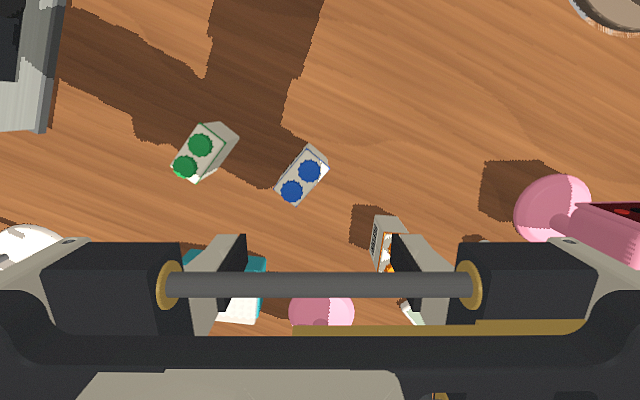

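```bash
python3 - <<'E'
import cv2
a=cv2.imread("pics/w1.png")
cv2.imwrite("pics/w1c.png",cv2.resize(a[195:305,340:440],None,fx=5,fy=5,interpolation=cv2.INTER_CUBIC))
E
```

```text
(no output)
```

View pics/w1c.png

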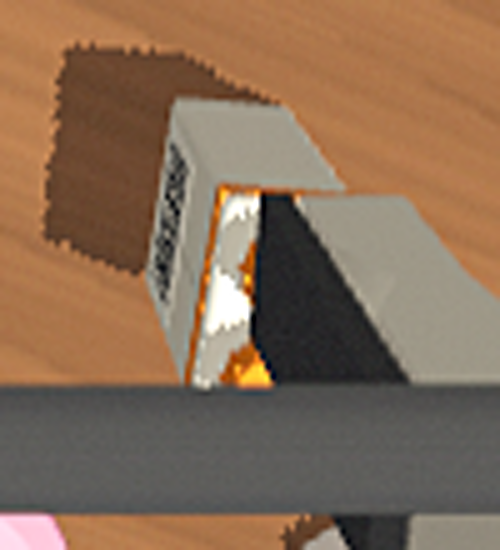

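```bash
python3 - <<'E'
from h import *
W=cam("wrist");T=cam("top")
c=lambda x,y:np.array([340+(x+.5)/5-.5,195+(y+.5)/5-.5])
tp=lambda x,y:np.array([300+(x+.5)/4-.5,170+(y+.5)/4-.5])
mm=lambda *a:np.array(a)/1000
A=[(W,mm(-32,-18,75),c(218,187)),(W,mm(-32,-18,0),c(175,99)),(W,mm(-32,18,75),c(344,188)),(W,mm(32,-18,0),c(148,275))]
P1=[(T,mm(-32,18,75),tp(240,292)),(T,mm(32,18,75),tp(203,203)),(T,mm(32,-18,75),tp(257,183)),(T,mm(-32,-18,75),tp(291,271))]
for o in (A,A+P1):
    q,e=fit(o,[.485,-.116,.35]);print(q,np.degrees(q[2]),e.round(1).tolist())
from plant import r
s=r.get_state();t=s["tcp_pos"];y=np.radians(s["eef_rot"][2])
d=q[:2]-t[:2];print("tool dx,dy",d@[np.cos(y),np.sin(y)],d@[np.sin(y),-np.cos(y)],"dz",t[2]-.034,"yaw",s["eef_rot"][2])
E
```

```text
[ 0.48037854 -0.11962648  0.39472907] 22.61630977109773 [[-0.3, 0.3], [-2.3, -2.6], [2.8, 0.5], [0.2, 0.2]]
[ 0.48292002 -0.11798446  0.37752161] 21.63039466357976 [[0.3, 2.2], [-1.7, -0.9], [3.3, 2.8], [0.1, 1.7], [1.5, 1.8], [0.7, 0.8], [0.2, 0.3], [1.8, 1.5]]
tool dx,dy -0.10374829716858347 0.09970294574262806 dz 0.17713327667107176 yaw -156.54201030275578
```

```bash
python3 -m inch '-0.0173 0.0166 0.01 0 0 0.007 1;-0.0173 0.0166 0.01 0 0 0.007 1;-0.0173 0.0166 0.01 0 0 0.007 1;-0.0173 0.0166 0.01 0 0 0.007 1;-0.0173 0.0166 0.01 0 0 0.007 1;-0.0172 0.0167 0.01 0 0 0.005 1;0 0 0.02 0 0 0 1;0 0 0 0 0 0 1;0 0 0 0 0 0 1'; python3 - <<'E'
from h import *
from plant import r
p=r.camera_params("wrist")
im=r.capture("wrist"); cv2.imwrite("pics/w2.png",im[:,:,::-1])
im=r.capture("top"); cv2.imwrite("pics/t2.png",cv2.resize(im[170:290,260:460,::-1],None,fx=4,fy=4))
s=r.get_state();print(s["tcp_pos"],s["eef_rot"],s["joints"])
E
```

```text
time_s: 3.38
tcp_pos: [0.4844, -0.1196, 0.1304]
eef_rot: [180.0, -0.2, -158.9]
contact_force: [0.4, 1.0, 1.3]
gripper_width: 0.0875
[ 0.48555497 -0.11969087  0.13193453] [-1.79972099e+02  1.39848696e-02 -1.58893055e+02] [ 8.72688526e+00  6.72976103e+00 -2.57509805e+01  2.87579887e-02
 -5.74996202e+01 -7.76353916e+01]
```

View pics/w2.png

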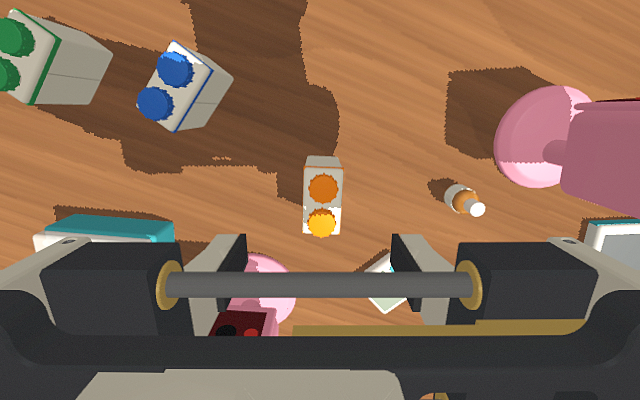

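View pics/t2.png

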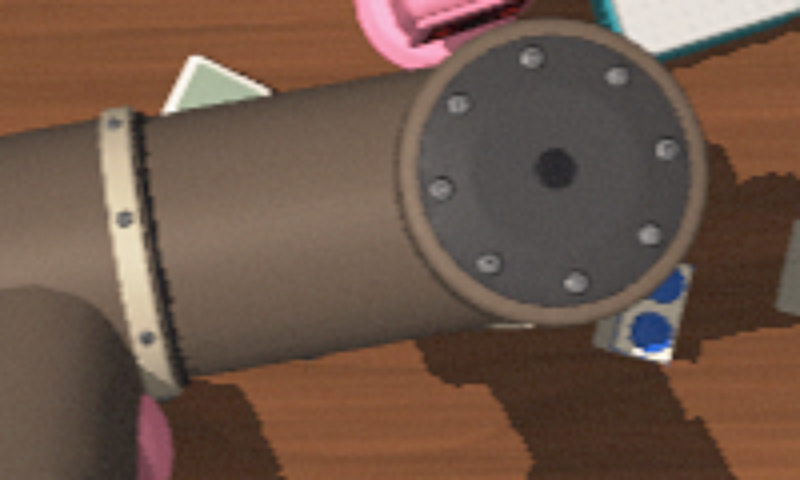

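```bash
python3 - <<'E'
from h import *
W=cam("wrist")
mm=lambda *a:np.array(a)/1000
A=[(W,mm(-32,18,75),(342.5,168)),(W,mm(-32,-18,75),(305.5,167)),(W,mm(32,-18,75),(303.5,235)),(W,mm(32,18,75),(339.5,236.5)),(W,mm(-32,18,0),(340,157)),(W,mm(-32,-18,0),(309.5,156.5))]
q,e=fit(A,[.485,-.116,.35]);print(q,np.degrees(q[2]),e.round(1).tolist())
from plant import r
s=r.get_state();t=s["tcp_pos"];y=np.radians(s["eef_rot"][2])
d=q[:2]-t[:2];print("tool dx,dy",d@[np.cos(y),np.sin(y)],d@[np.sin(y),-np.cos(y)],"dz",t[2]-.034,"yaw",s["eef_rot"][2])
E
```

```text
[ 0.4869701  -0.11407276  0.32089235] 18.385777585602987 [[2.7, 2.7], [-0.2, 1.8], [-0.4, -1.1], [0.8, -1.0], [-0.5, 0.0], [-1.3, -1.0]]
tool dx,dy -0.0033433199476559333 0.00473158621352827 dz 0.09793453382792142 yaw -158.89305528891757
```

```bash
python3 -m inch '-0.002 0.003 0.022 0 0 0.03 1;0 0 0.022 0 0 0 1;0 0 0.022 0 0 0 1;0 0 0.02 0 0 0 1;0 0 0.012 0 0 0 1;0 0 0 0 0 0 1;0 0 0 0 0 0 0.3;0 0 0 0 0 0 0.1;0 0 0 0 0 0 0.1;0 0 0 0 0 0 0.1;0 0 0 0 0 0 0.1;0 0 0 0 0 0 0.1' 25; python3 - <<'E'
from plant import r
s=r.get_state();print(s["tcp_pos"],s["eef_rot"],s["gripper_width"],s["contact_force"])
E
```

```text
time_s: 4.48
tcp_pos: [0.4865, -0.1149, 0.0337]
eef_rot: [-180.0, 0.1, -160.5]
contact_force: [-0.0, 0.4, -0.3]
gripper_width: 0.0531
[ 0.48654591 -0.11494978  0.033706  ] [-1.79987244e+02  5.69798121e-02 -1.60525401e+02] 0.05314764806053869 [-0.03584838  0.36536991 -0.32117561]
```

```bash
python3 -m inch '0 0 0 0 0 0 0;0 0 0 0 0 0 0;0 0 0 0 0 0 0;0 0 0 0 0 0 0;0 0 0 0 0 0 0;0 0 0 0 0 0 0;0 0 0 0 0 0 0' 35; python3 -m inch '0 0 -0.015 0 0 0 0;0 0 -0.02 0 0 0 0;0 0 -0.02 0 0 0 0;0 0 -0.01 0 0 0 0;0 0 0 0 0 0 0;0 0 0 0 0 0 0'
```

```text
time_s: 5.07
tcp_pos: [0.4863, -0.115, 0.0332]
eef_rot: [-180.0, 0.0, -160.5]
contact_force: [-0.4, -0.7, 1.2]
gripper_width: 0.035
time_s: 5.57
tcp_pos: [0.486, -0.1148, 0.0977]
eef_rot: [180.0, 0.0, -160.6]
contact_force: [0.1, 1.3, -3.4]
gripper_width: 0.0354
```

```bash
python3 -m inch '-0.0217 0.0135 -0.009 0 0 0 0;-0.0217 0.0135 -0.009 0 0 0 0;-0.0217 0.0135 -0.009 0 0 0 0;-0.0217 0.0135 0 0 0 0 0;-0.0217 0.0135 0 0 0 0 0;-0.0217 0.0135 0 0 0 0 0;-0.0217 0.0135 0 0 0 0 0;-0.0217 0.0135 0 0 0 0 0;0 0 0 0 0 -0.117 0;0 0 0 0 0 -0.117 0;0 0 0 0 0 -0.117 0;0 0 0 0 0 -0.117 0;0 0 0 0 0 -0.117 0;0 0 0 0 0 -0.117 0;0 0 0 0 0 -0.117 0;0 0 0 0 0 -0.117 0;0 0 0 0 0 -0.117 0;0 0 0 0 0 -0.117 0;0 0 0 0 0 -0.117 0;0 0 0 0 0 -0.117 0'; python3 -m inch '0 0 0 0 0 0 0;0 0 0 0 0 0 0;0 0 0 0 0 0 0;0 0 0 0 0 0 0'; python3 - <<'E'
from h import *
from plant import r
for n in ("side","wrist","top"):
    im=r.capture(n); cv2.imwrite(f"pics/{n}3.png",im[:,:,::-1])
    if n=="side": cv2.imwrite("pics/side3c.png",cv2.resize(im[120:270,170:380,::-1],None,fx=3.6,fy=3.6,interpolation=2))
s=r.get_state();print(s["time_s"],s["tcp_pos"],s["eef_rot"],s["gripper_width"],s["contact_force"],s["joints"])
E
```

```text
time_s: 7.23
tcp_pos: [0.6127, 0.0445, 0.1227]
eef_rot: [179.8, -0.0, -79.8]
contact_force: [-0.7, 0.3, -2.6]
gripper_width: 0.0351
time_s: 7.57
tcp_pos: [0.6135, 0.0446, 0.1244]
eef_rot: [179.9, -0.0, -80.3]
contact_force: [-0.5, -0.5, -2.2]
gripper_width: 0.0353
7.7167 [0.6138242  0.04465307 0.12502677] [ 1.79991343e+02 -4.64787721e-04 -8.01587559e+01] 0.03485140313443935 [ 0.16828599 -0.35353452 -2.12076119] [ 2.23180081e+01  1.77224765e+01 -1.22171535e+01 -1.63438279e-03
 -6.00689226e+01 -1.24759485e+01]
```

View pics/side3c.png

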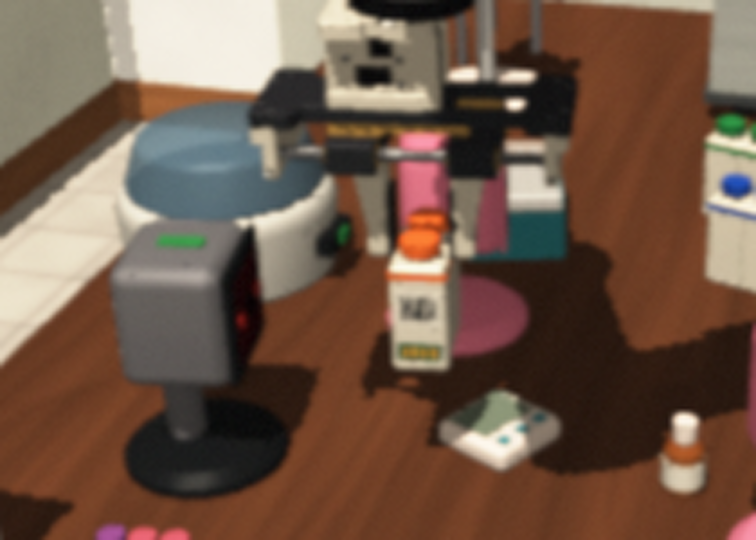

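View pics/wrist3.png

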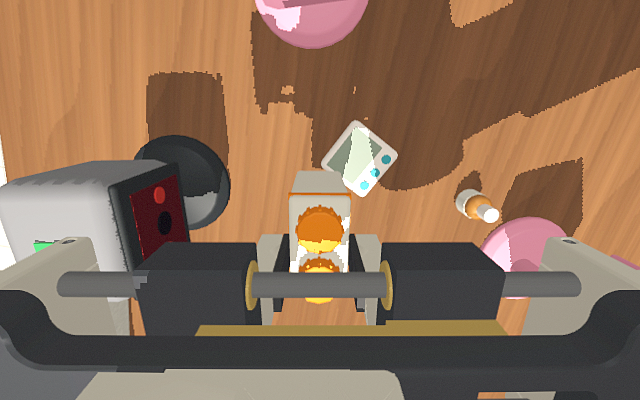

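```bash
python3 - <<'E'
from h import *
W=cam("wrist")
cv2.imwrite("pics/w3c.png",cv2.resize(cv2.imread("pics/wrist3.png")[130:300,0:240],None,fx=3.3,fy=3.3,interpolation=2))
for p in [(108,188),(172,163),(0,190),(95,160)]: print(p,ray(W,p,.165).round(3))
q=np.array([.729,.065,.17]);c,s=np.cos(q[2]),np.sin(q[2])
for P in [(0,43,165),(0,-43,165),(75,43,165),(75,-43,165),(0,31,150),(0,-31,150),(0,31,90),(0,-31,90)]:
    P=np.array(P)/1e3; print(P,proj(W,[q[0]+c*P[0]-s*P[1],q[1]+s*P[0]+c*P[1],P[2]]).round(0))
E
```

```text
(108, 188) [0.739 0.028 0.165]
(172, 163) [0.702 0.007 0.165]
(0, 190) [0.801 0.04  0.165]
(95, 160) [0.745 0.013 0.165]
[0.    0.043 0.165] [[140. 307.]]
[ 0.    -0.043  0.165] [[112. 180.]]
[0.075 0.043 0.165] [[ 28. 306.]]
[ 0.075 -0.043  0.165] [[-17. 180.]]
[0.    0.031 0.15 ] [[149. 278.]]
[ 0.    -0.031  0.15 ] [[132. 193.]]
[0.    0.031 0.09 ] [[187. 240.]]
[ 0.    -0.031  0.09 ] [[177. 172.]]
```

View pics/w3c.png

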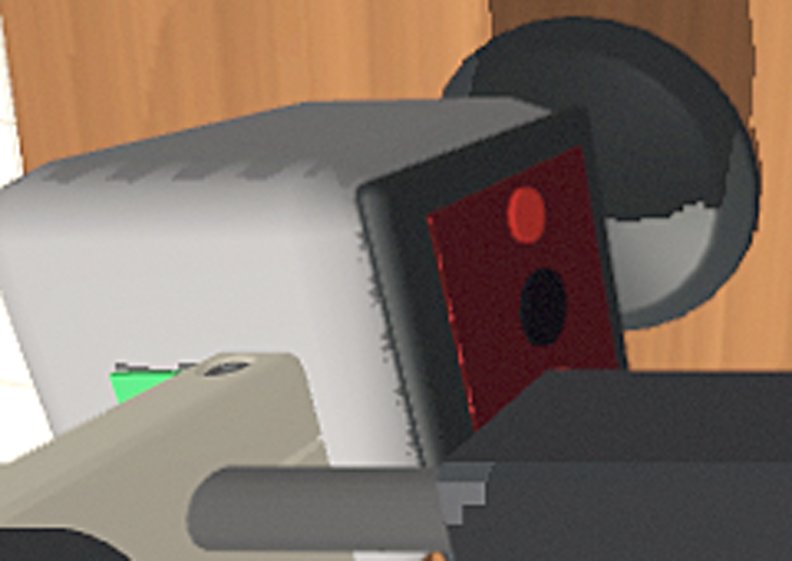

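```bash
python3 -m inch '0 0 0 0 0 0 0;0 0 0 0 0 0 0;0 0 0 0 0 0 0;0 0 0 0 0 0 0;0 0 0 0 0 0 0;0 0 0 0 0 0 0;0 0 0 0 0 0 0;0 0 0 0 0 0 0'; python3 -m inch '0 0 0 0 0 0.112 0;0 0 0 0 0 0.112 0;0 0 0 0 0 0.112 0;0 0 0 0 0 0.112 0;0 0 0 0 0 0.112 0;0 0 0 0 0 0.112 0;0 0 0 0 0 0.112 0;0 0 0 0 0 0.112 0;0 0 0 0 0 0.112 0;0 0 0 0 0 0.112 0;0 0 0 0 0 0.112 0;0 0 0 0 0 0.112 0;0 0 0 0 0 0.112 0;0 0 0 0 0 0.112 0;0 0 0 0 0 0 0;0 0 0 0 0 0 0;0 0 0 0 0 0 0;0 0 0 0 0 0 0;0 0 0 0 0 0 0'; python3 -m inch '0 0 0 0 0 0 0;0 0 0 0 0 0 0;0 0 0 0 0 0 0;0 0 0 0 0 0 0;0 0 0 0 0 0 0;0 0 0 0 0 0 0;0 0 0 0 0 0 0'; python3 - <<'E'
from h import *
from plant import r
for n in ("side","wrist"):
    im=r.capture(n); cv2.imwrite(f"pics/{n}4.png",im[:,:,::-1])
    if n=="side": cv2.imwrite("pics/side4c.png",cv2.resize(im[120:270,170:380,::-1],None,fx=3.6,fy=3.6,interpolation=2))
s=r.get_state();print(s["time_s"],s["tcp_pos"],s["eef_rot"],s["gripper_width"],s["contact_force"],s["joints"])
E
```

```text
time_s: 8.38
tcp_pos: [0.6139, 0.0447, 0.1252]
eef_rot: [180.0, 0.0, -80.1]
contact_force: [0.2, 0.0, -2.5]
gripper_width: 0.0352
time_s: 9.97
tcp_pos: [0.6139, 0.0447, 0.1252]
eef_rot: [-180.0, 0.0, -169.8]
contact_force: [0.3, 0.4, -2.5]
gripper_width: 0.0353
time_s: 10.55
tcp_pos: [0.6139, 0.0447, 0.1252]
eef_rot: [180.0, 0.0, -169.9]
contact_force: [-0.4, 0.0, -2.4]
gripper_width: 0.0351
10.65 [0.61389545 0.04467752 0.12516108] [-1.79999125e+02  3.64144960e-04 -1.69924017e+02] 0.03534369572963212 [-0.33249046 -0.27590886 -3.89569554] [ 2.23192414e+01  1.77166061e+01 -1.22076662e+01  1.07518628e-03
 -6.00755573e+01 -1.02243795e+02]
```

View pics/side4c.png

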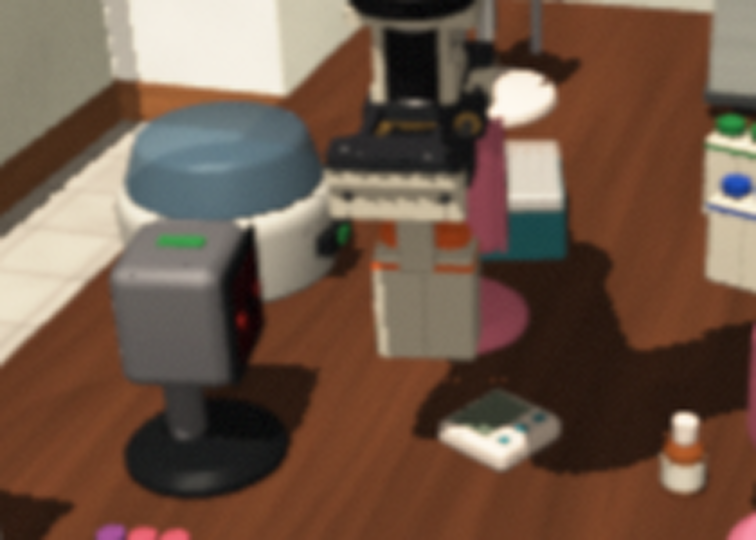

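View pics/wrist4.png

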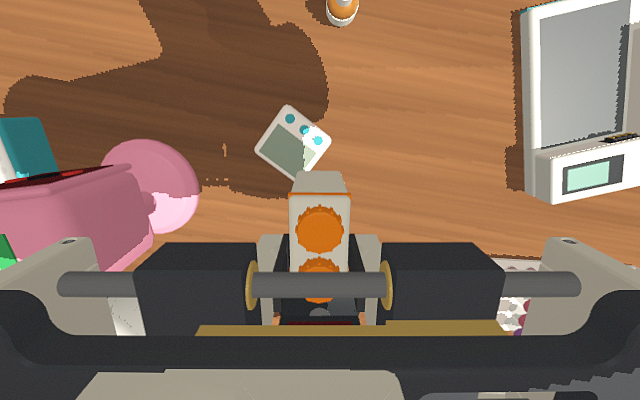

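```bash
python3 -m inch '0.0112 0.0276 0 0 0 0 0;0.0112 0.0276 0 0 0 0 0;0.0112 0.0276 0 0 0 0 0;0.0112 0.0276 0 0 0 0 0;0.0112 0.0276 0 0 0 0 0;0.0112 0.0276 0 0 0 0 0;0.0112 0.0276 0 0 0 0 0;0.0112 0.0276 0 0 0 0 0;0.0112 0.0276 0 0 0 0 0;0.0112 0.0276 0 0 0 0 0;0 0 0 0 0 -0.078 0;0 0 0 0 0 -0.078 0;0 0 0 0 0 -0.078 0;0 0 0 0 0 0 0;0 0 0 0 0 0 0;0 0 0 0 0 0 0'; python3 - <<'E'
from h import *
from plant import r
p=r.camera_params("wrist")
for n in ("side","wrist"):
    im=r.capture(n); cv2.imwrite(f"pics/{n}5.png",im[:,:,::-1])
    if n=="side": cv2.imwrite("pics/side5c.png",cv2.resize(im[230:390,200:400,::-1],None,fx=3.8,fy=3.8,interpolation=2))
import pickle; pickle.dump(p,open("w5.pkl","wb"))
s=r.get_state();print(s["time_s"],s["tcp_pos"],s["eef_rot"],s["gripper_width"],s["contact_force"],s["joints"])
q=np.array([.4713,.3035,.4066]);c,s=np.cos(q[2]),np.sin(q[2])
for P in [(95,65,44),(95,-65,44),(45,65,44),(45,-65,44),(45,30,44),(-55,30,44),(-55,52,44),(45,30,18),(-55,30,18),(-95,65,18),(-95,-65,18)]:
    P=np.array(P)/1e3; print(P,proj(p,[q[0]+c*P[0]-s*P[1],q[1]+s*P[0]+c*P[1],P[2]]).round(0))
E
```

```text
time_s: 11.98
tcp_pos: [0.4554, 0.2967, 0.1252]
eef_rot: [180.0, 0.0, -156.7]
contact_force: [-0.4, -0.2, -2.4]
gripper_width: 0.0352
12.0833 [0.45545848 0.29666067 0.12517079] [-1.79999571e+02  1.89951267e-03 -1.56635335e+02] 0.03508873008004218 [ 0.12108247  0.24108193 -3.05341312] [ 5.37416561e+01  1.12209946e+01 -2.11618996e+01  1.57619275e-03
 -5.76156842e+01 -1.20377835e+02]
[0.095 0.065 0.044] [[376. 288.]]
[ 0.095 -0.065  0.044] [[261. 288.]]
[0.045 0.065 0.044] [[379. 248.]]
[ 0.045 -0.065  0.044] [[258. 248.]]
[0.045 0.03  0.044] [[346. 248.]]
[-0.055  0.03   0.044] [[349. 155.]]
[-0.055  0.052  0.044] [[372. 155.]]
[0.045 0.03  0.018] [[344. 238.]]
[-0.055  0.03   0.018] [[347. 151.]]
[-0.095  0.065  0.018] [[382. 112.]]
[-0.095 -0.065  0.018] [[254. 112.]]
```

View pics/side5c.png

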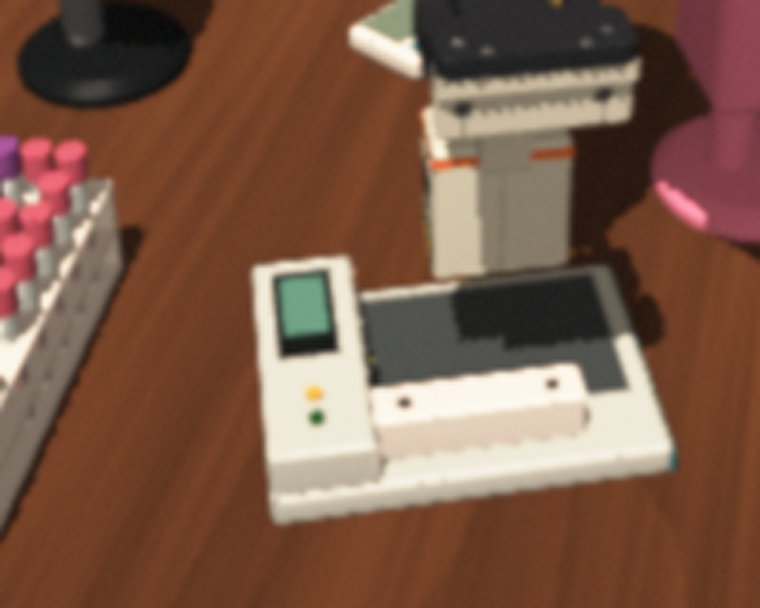

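View pics/wrist5.png

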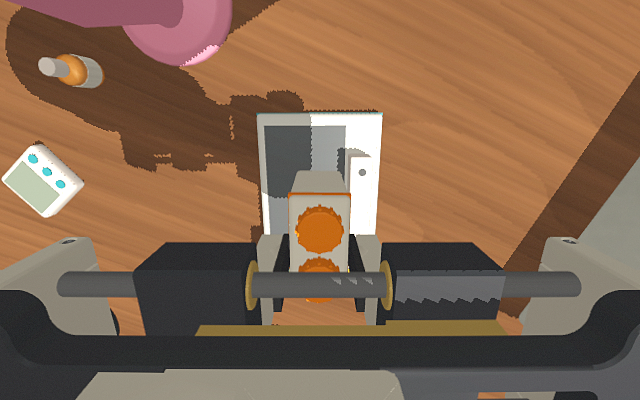

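```bash
python3 - <<'E'
import cv2
a=cv2.imread("pics/wrist5.png")
cv2.imwrite("pics/w5c.png",cv2.resize(a[100:250,245:395],None,fx=4,fy=4,interpolation=cv2.INTER_CUBIC))
E
```

```text
(no output)
```

View pics/w5c.png

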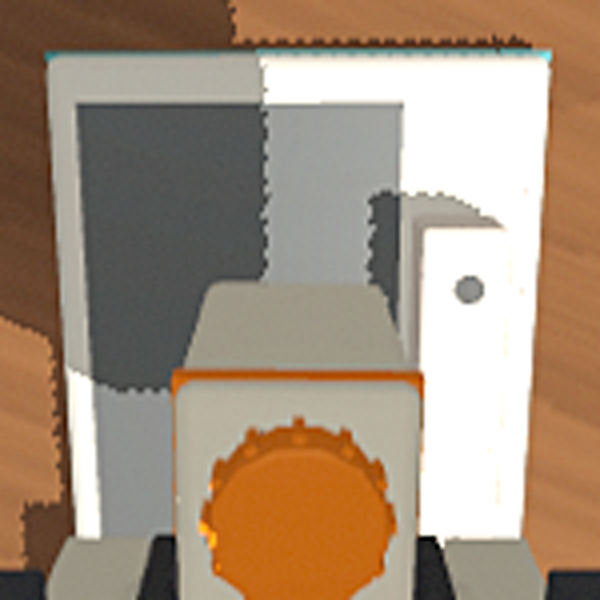

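```bash
python3 - <<'E'
from h import *
import pickle; W=pickle.load(open("w5.pkl","rb"))
c=lambda x,y:np.array([245+(x+.5)/4-.5,100+(y+.5)/4-.5])
mm=lambda *a:np.array(a)/1000
A=[(W,mm(-95,65,18),c(550,57)),(W,mm(-95,-65,18),c(47,57)),(W,mm(-55,30,44),c(422,228)),(W,mm(-55,52,44),c(508,228))]
q,e=fit(A,[.4713,.3035,.4066]);print(q,np.degrees(q[2]),e.round(1).tolist())
# pack in gripper: world fit with z offset
u=.125-.0335
B=[(W,mm(-32,-18,75+u*1e3),c(172,376)),(W,mm(-32,18,75+u*1e3),c(422,376)),(W,mm(-32,-18,u*1e3),c(208,285)),(W,mm(-32,18,u*1e3),c(382,285))]
b,e=fit(B,[.455,.297,.41]);print("pack",b,np.degrees(b[2]),e.round(1).tolist())
th=q[2];R=np.array([[np.cos(th),-np.sin(th)],[np.sin(th),np.cos(th)]])
print("TCP in dock",R.T@(np.array([.4555,.2967])-q[:2]),"pack in dock",R.T@(b[:2]-q[:2]),"home",[.013,.012])
E
```

```text
[0.47237211 0.30482943 0.40820358] 23.388342490653407 [[0.5, -0.3], [-1.2, -0.1], [-0.3, 0.3], [0.7, 0.2]]
pack [0.45265333 0.29586784 0.40725533] 23.33401145713874 [[-0.7, 1.0], [0.3, 1.0], [-0.0, -2.8], [0.5, -2.8]]
TCP in dock [-0.01871289 -0.0007639 ] pack in dock [-0.021656   -0.00039767] home [0.013, 0.012]
```

```bash
python3 -m inch '0 0 0.015 0 0 0 0;0 0 0.015 0 0 0 0;0 0 0.015 0 0 0 0;0 0 0.01 0 0 0 0;0 0 0.008 0 0 0 0;0 0 0.004 0 0 0 0;0 0 0 0 0 0 0;0 0 0 0 0 0 0;0 0 0 0 0 0 0' 40;  python3 -m inch '0 0 0.002 0 0 0 0;0 0 0 0 0 0 0;0 0 0 0 0 0 0'; python3 -m inch '0 0 0.002 0 0 0 0;0 0 0 0 0 0 0;0 0 0 0 0 0 0'
```

```text
time_s: 12.83
tcp_pos: [0.4558, 0.2973, 0.0589]
eef_rot: [180.0, 0.1, -156.5]
contact_force: [0.3, -0.2, -2.3]
gripper_width: 0.0353
time_s: 13.08
tcp_pos: [0.4554, 0.2969, 0.0564]
eef_rot: [180.0, 0.0, -156.5]
contact_force: [0.3, -0.3, -2.5]
gripper_width: 0.0351
time_s: 13.33
tcp_pos: [0.4553, 0.2968, 0.0541]
eef_rot: [-180.0, -0.0, -156.5]
contact_force: [-1.0, 0.7, -3.3]
gripper_width: 0.0352
```

```bash
python3 -m inch '0 0 0.001 0 0 0 0;0 0 0 0 0 0 0;0 0 0 0 0 0 0';  python3 -m inch '0 0 0.001 0 0 0 0;0 0 0 0 0 0 0;0 0 0 0 0 0 0'; python3 -m inch '0 0 0.001 0 0 0 0;0 0 0 0 0 0 0;0 0 0 0 0 0 0'
```

```text
time_s: 13.58
tcp_pos: [0.4553, 0.2968, 0.0531]
eef_rot: [-180.0, -0.0, -156.5]
contact_force: [0.4, -0.6, -3.0]
gripper_width: 0.0352
time_s: 13.83
tcp_pos: [0.4553, 0.2968, 0.0521]
eef_rot: [-180.0, -0.0, -156.5]
contact_force: [0.7, -0.1, -2.0]
gripper_width: 0.0348
time_s: 14.08
tcp_pos: [0.4555, 0.297, 0.0513]
eef_rot: [180.0, 0.0, -156.5]
contact_force: [0.9, -0.3, -1.4]
gripper_width: 0.0351
```

```bash
python3 -m inch '0 0 0.001 0 0 0 0;0 0 0 0 0 0 0;0 0 0 0 0 0 0;0 0 0 0 0 0 0'; python3 -m inch '0 0.0025 0 0 0 0 0;0 0.0025 0 0 0 0 0;0 0.0025 0 0 0 0 0;0 0.0015 0 0 0 0 0;0 0 0 0 0 0 0;0 0 0 0 0 0 0'
```

```text
time_s: 14.42
tcp_pos: [0.4557, 0.297, 0.0512]
eef_rot: [180.0, 0.1, -156.5]
contact_force: [-3.2, -2.0, 7.0]
gripper_width: 0.035
time_s: 14.92
tcp_pos: [0.4526, 0.3054, 0.0512]
eef_rot: [-180.0, 0.1, -156.5]
contact_force: [1.0, -3.3, 5.1]
gripper_width: 0.0348
```

```bash
python3 -m inch '-0.005 0 0 0 0 0 0;-0.005 0 0 0 0 0 0;-0.005 0 0 0 0 0 0;-0.004 0 0 0 0 0 0;-0.004 0 0 0 0 0 0;-0.002 0 0 0 0 0 0;0 0 0 0 0 0 0;0 0 0 0 0 0 0'; python3 -m inch '0 0.001 0 0 0 0 0;0 0.001 0 0 0 0 0;0 0 0 0 0 0 0;0 0 0 0 0 0 0';cat > st.py <<'E'
from h import *
from plant import r
s=r.get_state();q=np.array([0.47237,0.30483,.4082]);th=q[2];R=np.array([[np.cos(th),-np.sin(th)],[np.sin(th),np.cos(th)]])
print("t",s["time_s"],"tcp in dock mm",(R.T@(s["tcp_pos"][:2]-q[:2])*1e3).round(2),s["tcp_pos"][2].round(4),"F dock",(R.T@s["contact_force"][:2]).round(1),s["contact_force"][2].round(1),"M",(R.T@s["moment"][:2]).round(2),s["moment"][2].round(2),s["eef_rot"].round(2),s["gripper_width"].round(4))
E
python3 st.py
```

```text
time_s: 15.58
tcp_pos: [0.4752, 0.3152, 0.0512]
eef_rot: [-180.0, 0.1, -156.5]
contact_force: [-2.4, -2.0, 6.6]
gripper_width: 0.0352
time_s: 15.92
tcp_pos: [0.4747, 0.3169, 0.0512]
eef_rot: [-180.0, 0.1, -156.5]
contact_force: [0.6, -3.5, 5.2]
gripper_width: 0.0349Traceback (most recent call last):
  File "st.py", line 4, in <module>
    print("t",s["time_s"],"tcp in dock mm",(R.T@(s["tcp_pos"][:2]-q[:2])*1e3).round(2),s["tcp_pos"][2].round(4),"F dock",(R.T@s["contact_force"][:2]).round(1),s["contact_force"][2].round(1),"M",(R.T@s["moment"][:2]).round(2),s["moment"][2].round(2),s["eef_rot"].round(2),s["gripper_width"].round(4))
                                                                                                                                                                                                                                                                               ^^^^^^^^^^^^^^^^^^^^^^^^
AttributeError: 'float' object has no attribute 'round'
```

```bash
sed -i 's/s\["gripper_width"\].round(4)/s["gripper_width"]/' st.py; python3 st.py; python3 -m inch '0 0.0015 0 0 0 0 0;0 0 0 0 0 0 0;0 0 0 0 0 0 0'>/dev/null; python3 st.py;  python3 -m inch '0 0.0015 0 0 0 0 0;0 0 0 0 0 0 0;0 0 0 0 0 0 0'>/dev/null; python3 st.py
```

```text
t 15.9167 tcp in dock mm [ 6.88 10.14] 0.0512 F dock [-0.9 -3.4] 5.2 M [-1.06  0.24] -0.02 [-1.7997e+02  8.0000e-02 -1.5649e+02] 0.0349479959662864
t 16.1667 tcp in dock mm [ 6.97 11.67] 0.0512 F dock [-0.9 -2.8] 4.4 M [-0.97  0.2 ] -0.02 [-1.7998e+02  9.0000e-02 -1.5649e+02] 0.035094395288609054
t 16.4167 tcp in dock mm [ 6.98 12.45] 0.0513 F dock [-0.5 -5.3] 6.0 M [-2.34 -0.21] 0.14 [-1.7992e+02  7.0000e-02 -1.5647e+02] 0.03490879854866212
```

```bash
python3 -m inch '-0.002 0 0 0 0 0 0;-0.001 0 0 0 0 0 0;0 0 0 0 0 0 0;0 0 0 0 0 0 0'>/dev/null; python3 st.py;  python3 -m inch '-0.002 0 0 0 0 0 0;0 0 0 0 0 0 0;0 0 0 0 0 0 0'>/dev/null; python3 st.py; python3 -m inch '-0.001 0 0 0 0 0 0;0 0 0 0 0 0 0;0 0 0 0 0 0 0'>/dev/null; python3 st.py
```

```text
t 16.75 tcp in dock mm [ 8.67 12.29] 0.0514 F dock [-5.5 -3.9] 12.1 M [-1.72  2.02] 0.19 [-1.7990e+02 -4.0000e-02 -1.5648e+02] 0.035225346467231945
t 17.0 tcp in dock mm [10.59 12.28] 0.0514 F dock [-5.6 -4.2] 12.0 M [-1.6   2.07] 0.23 [-1.7990e+02 -5.0000e-02 -1.5649e+02] 0.03502956382054226
t 17.25 tcp in dock mm [11.41 12.27] 0.0515 F dock [-6.8 -4.5] 12.4 M [-1.52  2.47] 0.14 [-1.7990e+02 -6.0000e-02 -1.5649e+02] 0.03505381495576401
```

```bash
python3 -m inch '-0.001 0 -0.0005 0 0 0 0;0 0 0 0 0 0 0;0 0 0 0 0 0 0'>/dev/null; python3 st.py;  python3 -m inch '-0.001 0 0 0 0 0 0;0 0 0 0 0 0 0;0 0 0 0 0 0 0'>/dev/null; python3 st.py; python3 -m inch '-0.001 0 0 0 0 0 0;0 0 0 0 0 0 0;0 0 0 0 0 0 0'>/dev/null; python3 st.py; python3 -m inch '-0.001 0 0 0 0 0 0;0 0 0 0 0 0 0;0 0 0 0 0 0 0'>/dev/null; python3 st.py
```

```text
t 17.5 tcp in dock mm [11.93 12.26] 0.0516 F dock [-6.8 -3.9] 11.6 M [-1.27  2.72] 0.12 [-1.799e+02 -1.100e-01 -1.565e+02] 0.0350143716367871
t 17.75 tcp in dock mm [12.76 12.23] 0.0518 F dock [-8.5 -3.5] 14.2 M [-1.21  3.29] 0.18 [-1.7989e+02 -1.2000e-01 -1.5650e+02] 0.03517498222671263
t 18.0 tcp in dock mm [13.63 12.24] 0.0519 F dock [-8.6 -3.3] 14.6 M [-1.16  3.64] 0.15 [-1.7989e+02 -1.3000e-01 -1.5649e+02] 0.03468487985461449
t 18.25 tcp in dock mm [14.47 12.21] 0.0521 F dock [-9.8 -2.8] 16.0 M [-1.07  4.04] 0.13 [-1.7989e+02 -1.4000e-01 -1.5649e+02] 0.03495726107202805
```

```bash
python3 - <<'E'
from h import *
from plant import r
for n in ("side","wrist"):
    im=r.capture(n); cv2.imwrite(f"pics/{n}6.png",im[:,:,::-1])
    if n=="side": cv2.imwrite("pics/side6c.png",cv2.resize(im[230:370,230:370,::-1],None,fx=4.2,fy=4.2,interpolation=2))
    else: cv2.imwrite("pics/wrist6c.png",cv2.resize(im[100:340,220:420,::-1],None,fx=2.5,fy=2.5,interpolation=2))
E
```

```text
(no output)
```

View pics/side6c.png

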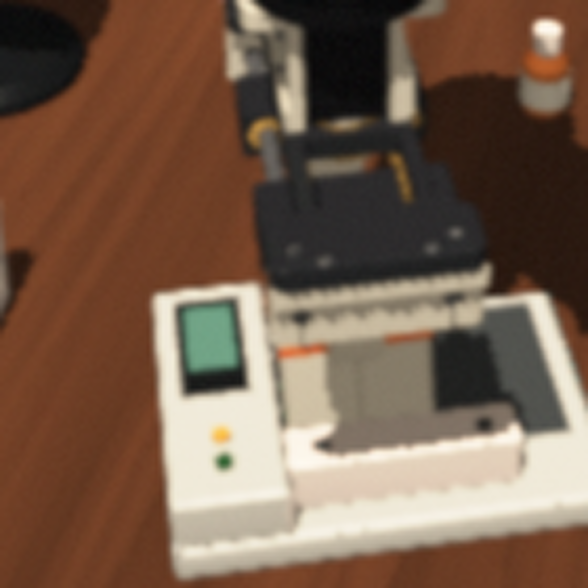

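View pics/wrist6c.png

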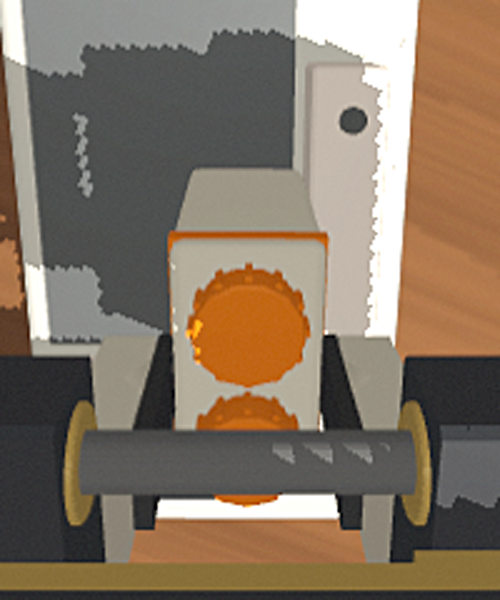

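```bash
python3 -m inch '0.003 0 0 0 0 0 0;0.003 0 0 0 0 0 0;0.001 0 0 0 0 0 0;0 0 0 0 0 0 0;0 0 0 0 0 0 0' 15 >/dev/null; python3 st.py;  python3 -m inch '0 0 0.0007 0 0 0 0;0 0 0 0 0 0 0;0 0 0 0 0 0 0;0 0 0 0 0 0 0'>/dev/null; python3 st.py; python3 - <<'E'
from h import *
from plant import r
im=r.capture("wrist"); cv2.imwrite("pics/wrist7c.png",cv2.resize(im[100:340,220:420,::-1],None,fx=2.5,fy=2.5,interpolation=2))
E
```

```text
t 18.7667 tcp in dock mm [10.15 12.78] 0.0513 F dock [ 1.2 -5.5] 3.2 M [-2.41 -0.97] -0.09 [-1.7996e+02  1.0000e-01 -1.5650e+02] 0.03531838305163218
t 19.1 tcp in dock mm [10.35 12.71] 0.0512 F dock [ 0.3 -5.6] 7.2 M [-2.46 -0.36] -0.06 [-1.7995e+02  1.2000e-01 -1.5649e+02] 0.035722017872167174
```

View pics/wrist7c.png

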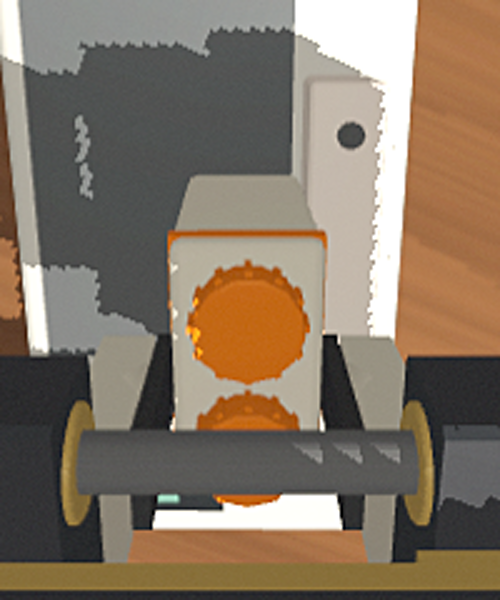

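```bash
python3 -m inch '0 0 0.0007 0 0 0 0;0 0 0 0 0 0 0;0 0 0 0 0 0 0;0 0 0 0 0 0 0;0 0 0 0 0 0 0;0 0 0 0 0 0 0' 60 >/dev/null; python3 st.py;  python3 -m inch '-0.002 0 0 0 0 0 0;0 0 0 0 0 0 0;0 0 0 0 0 0 0'>/dev/null; python3 st.py; python3 -m inch '-0.002 0 0 0 0 0 0;0 0 0 0 0 0 0;0 0 0 0 0 0 0'>/dev/null; python3 st.py; python3 -m inch '-0.001 0 0 0 0 0 0;0 0 0 0 0 0 0;0 0 0 0 0 0 0'>/dev/null; python3 st.py; python3 - <<'E'
from h import *
from plant import r
im=r.capture("wrist"); cv2.imwrite("pics/wrist8c.png",cv2.resize(im[100:340,220:420,::-1],None,fx=2.5,fy=2.5,interpolation=2))
E
```

```text
t 19.65 tcp in dock mm [10.49 12.72] 0.0512 F dock [-1.6 -6.4] 12.3 M [-2.46  0.43] -0.1 [-1.7995e+02  1.5000e-01 -1.5648e+02] 0.03454451880963401
t 19.9 tcp in dock mm [11.47 12.56] 0.0513 F dock [-6.4 -5.5] 16.6 M [-2.05  2.2 ] -0.01 [-1.7993e+02  6.0000e-02 -1.5649e+02] 0.0345558353344297
t 20.15 tcp in dock mm [12.81 12.49] 0.0517 F dock [-10.   -4.1] 22.2 M [-1.73  3.77] -0.06 [-1.7993e+02  1.0000e-02 -1.5649e+02] 0.034706251661599255
t 20.4 tcp in dock mm [13.5  12.47] 0.0518 F dock [-11.6  -4. ] 25.0 M [-1.51  4.41] -0.05 [-1.7992e+02 -1.0000e-02 -1.5648e+02] 0.03441327871350416
```

View pics/wrist8c.png

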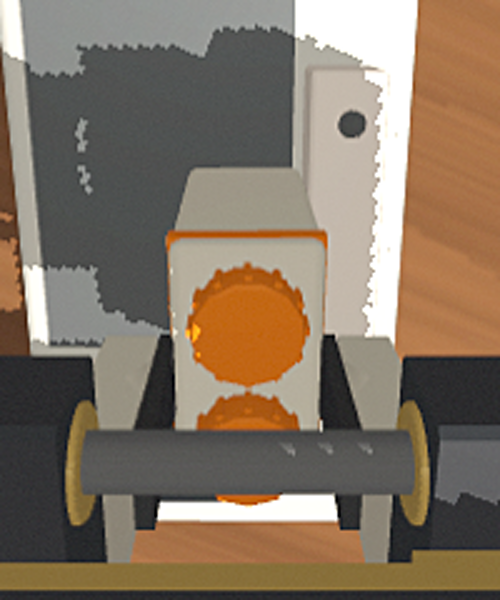

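```bash
python3 -m inch '0 0 -0.0005 0 -0.012 0 0;0 0 0 0 -0.012 0 0;0 0 0 0 -0.012 0 0;0 0 0 0 0 0 0;0 0 0 0 0 0 0' >/dev/null; python3 st.py;   python3 - <<'E'
from h import *
from plant import r
im=r.capture("wrist"); cv2.imwrite("pics/wrist9.png",im[:,:,::-1]);cv2.imwrite("pics/wrist9c.png",cv2.resize(im[100:340,220:420,::-1],None,fx=2.5,fy=2.5,interpolation=2))
im=r.capture("side");cv2.imwrite("pics/side9c.png",cv2.resize(im[260:350,250:360,::-1],None,fx=6,fy=6,interpolation=2))
E
```

```text
t 20.8667 tcp in dock mm [13.01 12.49] 0.0512 F dock [-8.8 -4.8] 16.9 M [-1.49  3.36] -0.06 [-179.92    2.01 -156.5 ] 0.03452739489083635
```

View pics/wrist9c.png

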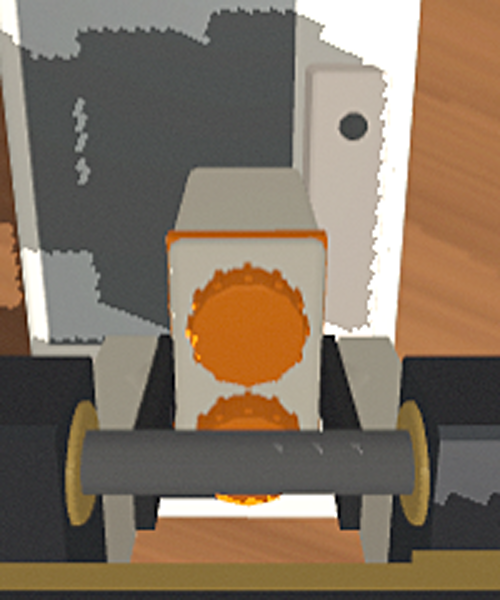

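View pics/side9c.png

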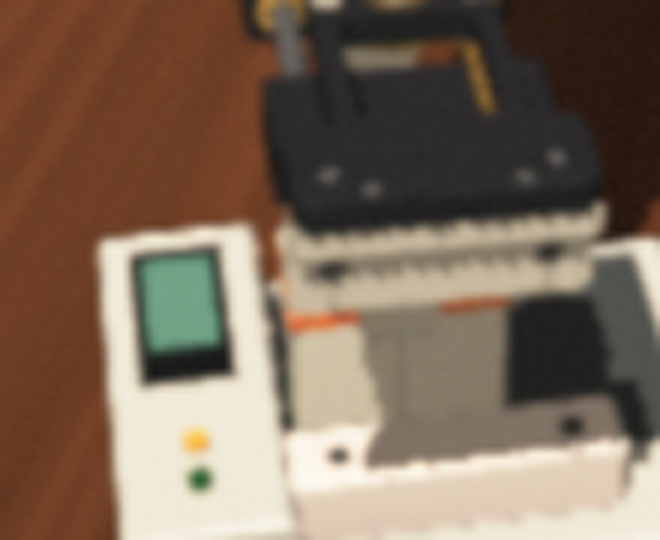

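```bash
cat > tilt.py <<'E'
from h import *
import sys
from plant import r
from scipy.spatial.transform import Rotation as Ro
p=r.camera_params("wrist");s=r.get_state()
Rt=Ro.from_euler("xyz",s["eef_rot"],degrees=True).as_matrix()
Rc=np.array(p["R"])@Rt; tc=np.array(p["R"])@s["tcp_pos"]+np.array(p["t"])
K,D=KD(p)
def pr(X): return cv2.projectPoints(np.array(X,float),cv2.Rodrigues(Rc)[0],tc,K,D)[0][:,0]
def rows(f):
    a=cv2.imread(f).astype(float)
    c=a[:,225:265].mean(1)  # zoomed columns
    g=np.abs(np.diff(c,axis=0)).sum(1); g=np.convolve(g,np.ones(3)/3,'same')
    def pk(lo,hi):
        w=g[lo:hi]-g[lo:hi].min(); w=w*(w>.5*w.max()); return lo+.5+(w*np.arange(hi-lo)).sum()/w.sum()
    sat=c[:,2]-c[:,0]
    b=pk(155,190)
    w=np.clip(sat[220:245]-sat[220:245].min()-20,0,None); o=220+(w*np.arange(25)).sum()/w.sum()
    return b,o
for f in sys.argv[1:]:
    b,o=rows(f); rb=100+(b+.5)/2.5-.5; ro=100+(o+.5)/2.5-.5
    # tool: x=-pack x; near end at tool x=+32+dx ; z tool down; hold at tool z=-.0188 ; bottom z ~+.0335
    def P(q):
        dx,t=q; out=[]
        for X,Z in((.032,.0335),(.032,.0335-.0735)):
            z0=-.0188; c_,s_=np.cos(t),np.sin(t); dz=Z-z0
            out.append([dx+X*c_+dz*s_,0,z0-X*s_+dz*c_])
        return out
    q=least_squares(lambda q:pr(P(q))[:,1]-[rb,ro],[0,0]).x
    print(f,round(rb,2),round(ro,2),"dx mm",round(q[0]*1e3,2),"bottom-back tilt deg",round(np.degrees(q[1]),2))
print(s["eef_rot"])
E
python3 -c "
import cv2;a=cv2.imread('pics/wrist5.png');cv2.imwrite('pics/wrist5c.png',cv2.resize(a[100:340,220:420],None,fx=2.5,fy=2.5,interpolation=2))"
python3 tilt.py pics/wrist5c.png pics/wrist6c.png pics/wrist7c.png pics/wrist8c.png pics/wrist9c.png
```

```text
pics/wrist5c.png 167.23 193.4 dx mm 3.29 bottom-back tilt deg 0.31
pics/wrist6c.png 166.89 193.62 dx mm 3.32 bottom-back tilt deg 0.62
pics/wrist7c.png 169.65 192.99 dx mm 2.64 bottom-back tilt deg -1.38
pics/wrist8c.png 166.53 193.33 dx mm 3.55 bottom-back tilt deg 0.71
pics/wrist9c.png 166.53 193.35 dx mm 3.54 bottom-back tilt deg 0.72
[-179.92126491    1.99880268 -156.50394464]
```

```bash
python3 - <<'E'
import cv2,numpy as np
for n in (5,6,7,8,9):
    a=cv2.imread(f"pics/wrist{n}c.png").astype(float); c=a[:,225:265].mean((1,2)); print(n,c[150:200:2].astype(int).tolist())
E
```

```text
5 [146, 146, 147, 151, 152, 150, 146, 144, 145, 149, 150, 152, 154, 151, 147, 147, 148, 148, 148, 147, 147, 148, 148, 148, 147]
6 [80, 80, 80, 80, 80, 80, 79, 74, 75, 109, 138, 150, 149, 147, 147, 147, 147, 147, 147, 147, 147, 147, 147, 147, 147]
7 [81, 81, 80, 80, 80, 80, 80, 79, 79, 79, 76, 76, 99, 138, 149, 148, 146, 146, 146, 146, 146, 146, 146, 146, 146]
8 [80, 80, 81, 80, 81, 80, 76, 76, 89, 129, 150, 152, 147, 147, 147, 147, 147, 147, 147, 147, 147, 147, 147, 147, 147]
9 [79, 79, 78, 78, 79, 79, 76, 76, 89, 129, 150, 152, 147, 147, 147, 147, 147, 147, 147, 147, 147, 148, 147, 147, 148]
```

```bash
cat > look.sh <<'E'
python3 st.py; python3 - <<'P'
from h import *
from plant import r
im=r.capture("wrist");cv2.imwrite("pics/wl.png",cv2.resize(im[100:340,220:420,::-1],None,fx=2.5,fy=2.5,interpolation=2))
P
python3 tilt.py pics/wl.png
E
python3 -m inch '-0.001 0 0 0 0 0 0;-0.001 0 0 0 0 0 0;0 0 0 0 0 0 0;0 0 0 0 0 0 0' >/dev/null; bash look.sh; python3 -m inch '-0.001 0 0 0 0 0 0;-0.001 0 0 0 0 0 0;0 0 0 0 0 0 0;0 0 0 0 0 0 0' >/dev/null; bash look.sh
```

```text
t 21.3 tcp in dock mm [14.86 12.45] 0.0514 F dock [-11.1  -3. ] 19.2 M [-1.36  4.18] -0.05 [-179.92    1.98 -156.51] 0.03442576260080954
pics/wl.png 165.69 193.39 dx mm 3.79 bottom-back tilt deg 1.26
[-179.91772278    1.97410885 -156.51155927]
t 21.6833 tcp in dock mm [16.59 12.43] 0.0516 F dock [-12.9  -3.6] 22.1 M [-1.1   4.84] -0.04 [-179.92    1.96 -156.51] 0.034427026106465856
pics/wl.png 164.89 193.49 dx mm 4.03 bottom-back tilt deg 1.79
[-179.91430411    1.95299347 -156.51109561]
```

```bash
python3 -m inch '-0.001 0 -0.0004 0 -0.012 0 0;-0.001 0 0 0 -0.012 0 0;0 0 0 0 0 0 0;0 0 0 0 0 0 0' >/dev/null; bash look.sh; python3 -m inch '-0.001 0 0 0 0 0 0;-0.001 0 0 0 0 0 0;0 0 0 0 0 0 0;0 0 0 0 0 0 0' >/dev/null; bash look.sh
```

```text
t 22.0667 tcp in dock mm [17.79 12.38] 0.0514 F dock [-14.4  -1.6] 19.4 M [-0.82  5.08] -0.05 [-179.91    3.27 -156.52] 0.034800362201164746
pics/wl.png 163.88 193.66 dx mm 4.32 bottom-back tilt deg 2.49
[-179.90710819    3.26953674 -156.52252076]
t 22.45 tcp in dock mm [18.47 12.3 ] 0.0515 F dock [-19.6  -0.3] 24.3 M [0.08 7.54] 0.03 [-179.89    3.14 -156.55] 0.035012936285570596
pics/wl.png 163.66 193.61 dx mm 4.4 bottom-back tilt deg 2.6
[-179.89303053    3.14687563 -156.54328745]
```

```bash
python3 -m inch '0 0.001 0 0 0 0 0;0 0.0005 0 0 0 0 0;0 0 0 0 0 0 0;0 0 0 0 0 0 0' >/dev/null; python3 st.py; python3 -m inch '0 0.001 0 0 0 0 0;0 0 0 0 0 0 0;0 0 0 0 0 0 0' >/dev/null; python3 st.py;python3 -m inch '0 0.001 0 0 0 0 0;0 0 0 0 0 0 0;0 0 0 0 0 0 0' >/dev/null; bash look.sh
```

```text
t 22.8333 tcp in dock mm [18.43 12.49] 0.0515 F dock [-18.3  -6.2] 25.1 M [-2.29  6.68] -0.12 [-179.79    3.12 -156.55] 0.03467313077913644
t 23.0833 tcp in dock mm [18.38 12.69] 0.0516 F dock [-16.3 -10.6] 24.8 M [-3.75  6.19] -0.31 [-179.73    3.1  -156.54] 0.03482850940041203
t 23.3333 tcp in dock mm [18.3  12.89] 0.0516 F dock [-14.4 -13.5] 24.7 M [-5.11  5.8 ] -0.29 [-179.67    3.07 -156.54] 0.034429554527481115
pics/wl.png 163.88 193.72 dx mm 4.27 bottom-back tilt deg 2.51
[-179.67047779    3.07255016 -156.54138502]
```

```bash
python3 -m inch '-0.001 0 -0.0003 0 0 0 0;-0.001 0 0 0 0 0 0;0 0 0 0 0 0 0;0 0 0 0 0 0 0;0 0 0 0 0 0 0;0 0 0 0 0 0 0' >/dev/null; bash look.sh; python3 - <<'E'
from h import *
from plant import r
im=r.capture("side");cv2.imwrite("pics/side10.png",im[:,:,::-1]);cv2.imwrite("pics/side10c.png",cv2.resize(im[260:350,250:360,::-1],None,fx=6,fy=6,interpolation=2))
im=r.capture("wrist");cv2.imwrite("pics/w10.png",im[:,:,::-1]);cv2.imwrite("pics/w10c.png",cv2.resize(im[100:340,220:420,::-1],None,fx=2.5,fy=2.5,interpolation=2))
E
```

```text
t 23.8833 tcp in dock mm [18.37 12.75] 0.0516 F dock [-21.8 -10.7] 29.3 M [-3.98  8.35] -0.18 [-179.65    2.91 -156.57] 0.03467245757775539
pics/wl.png 163.88 193.48 dx mm 4.4 bottom-back tilt deg 2.41
[-179.65515068    2.90753724 -156.56771426]
```

View pics/side10c.png

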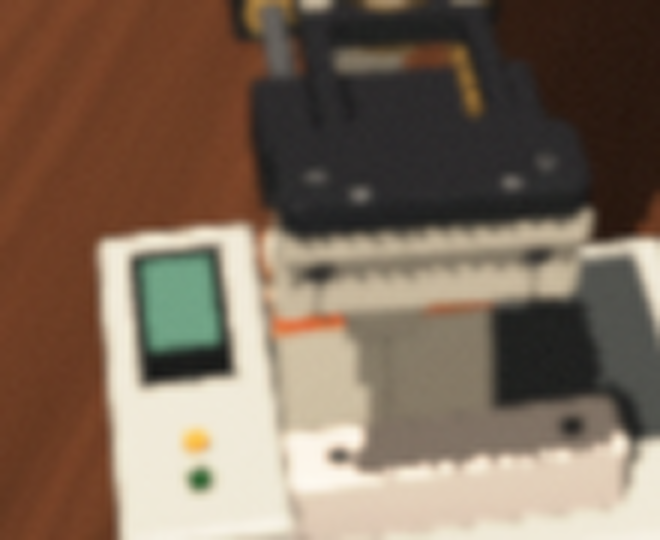

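View pics/w10c.png

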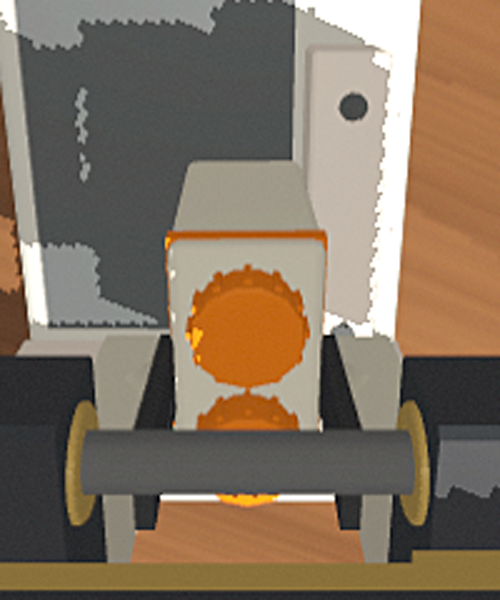

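```bash
python3 -m inch '0 0 -0.0004 0 -0.006 0 0;0 0 -0.0004 0 -0.006 0 0;0 0 0 0 0 0 0;0 0 0 0 0 0 0;0 0 0 0 0 0 0;0 0 0 0 0 0 0' >/dev/null; bash look.sh
```

```text
t 24.5333 tcp in dock mm [18.76 12.8 ] 0.0517 F dock [-18.  -10.7] 21.6 M [-4.21  6.8 ] -0.33 [-179.66    3.62 -156.57] 0.03458512857047663
pics/wl.png 162.89 193.73 dx mm 4.6 bottom-back tilt deg 3.13
[-179.65616104    3.61555376 -156.57420735]
```

```bash
python3 -m inch '0 0 0 0 0 0 0;0 0 0 0 0 0 0;0 0 0 0 0 0 0;0 0 0 0 0 0 0;0 0 0 0 0 0 0;0 0 0 0 0 0 0;0 0 0 0 0 0 0;0 0 0 0 0 0 0' >/dev/null; bash look.sh; python3 - <<'E'
from h import *
from plant import r
im=r.capture("top");cv2.imwrite("pics/top11.png",im[:,:,::-1])
im=r.capture("side");cv2.imwrite("pics/side11.png",im[:,:,::-1])
cv2.imwrite("pics/side11c.png",cv2.resize(im[270:350,270:350,::-1],None,fx=7,fy=7,interpolation=2))
E
```

```text
t 25.25 tcp in dock mm [18.77 12.82] 0.0517 F dock [-18.1 -10.7] 21.1 M [-4.2   6.77] -0.24 [-179.66    3.62 -156.57] 0.034267878715696365
pics/wl.png 162.75 193.73 dx mm 4.66 bottom-back tilt deg 3.21
[-179.657957      3.61609979 -156.5760404 ]
```

View pics/side11.png

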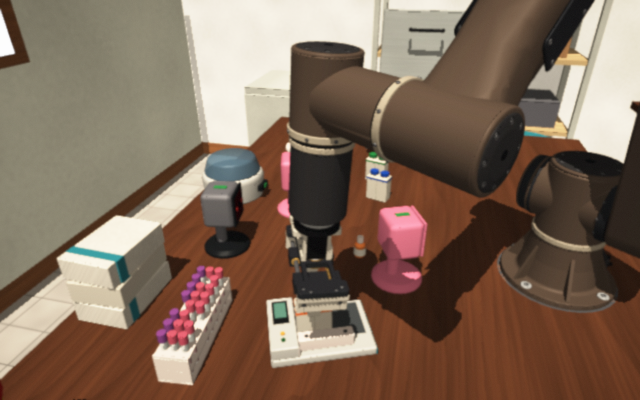

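View pics/side11c.png

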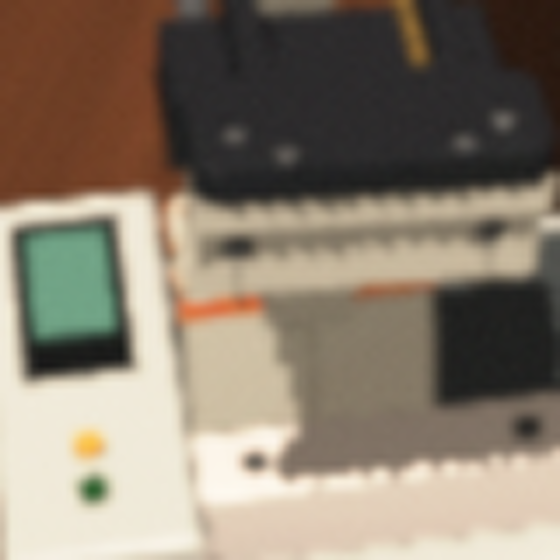

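```bash
python3 -c "
from plant import r
print(r.close_job())"; python3 st.py
```

```text
the job is handed in; nothing more can be done
None
the job is handed in; nothing more can be done
```

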